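Slide the sugar tray past its spring catch

TASK

Bring the sugar tray of the tea station to its serving place: press the long steel pedal down with a fingertip and, keeping it down so that its tooth is out of the way, push the tray by its wing along the rails, towards the robot's left, past the tooth until it is fully home against the end stop. Then let go so that the pedal springs back up and its tooth stands behind the wing. Only press and push: do not lift or tip the tray, do not disturb the glass, the bottle or the shaker, and finish touching nothing.

Things in the scene. Friction and masses are not known exactly. Their poses are not given: they have to be found in the camera images.
- station: Fixed low wooden board with two aluminium rails (x = -45 and 45 mm, tops 30 mm above the counter) between which the tray slides. Origin on the counter; y axis = slide direction (tray goes to +y), x away from the pedal, z up. End stop: 38 mm high block, face at y = 146 mm; start stop's face at y = -210 mm. Steel pedal plate at x = -112 to -51, y = -200 to 150 mm; 28 mm high cheeks beyond its ends.
- tray: Loose slippery white tray of sugar cubes and sachet boxes, 80 (x) by 170 (y) by 42 mm, about 0.45 kg, standing 12 mm above the counter between the rails with 2 mm play at each side. Origin: centre of its underside; axes parallel to the station's. A wing sticks out from its pedal side over the pedal. Home against the end stop, the origin is at y = 61 mm of the station.
- wing (a point): Point on the wing's upper face, over the pedal, 85 mm from the tray's middle line. The wing is a bar 20 mm long in the slide direction (10 mm either side of this point), underside 34 mm and top 54 mm above the counter, reaching from the tray out to x = -112 mm of the station. Push on its rear (-y) face. Home, this point is at y = 61 mm of the station.
- catch (a joint): Travel of the spring pedal, m: 0 up (rest), 0.014 fully down on its stop. The whole 61 by 350 mm plate goes straight down wherever it is pressed; about 3 N to start, 9 N fully down; it springs back by itself. Up, its tooth blocks the wing; the wing passes when the travel exceeds about 0.008.
- pedal_top (a point): Point on the pedal plate's upper face, moving with it: x = -88, y = 0 mm of the station, 30 mm above the counter when up, 16 mm fully down. It lies mid-way across the finger lane, the 49 mm wide part of the plate (x = -112 to -63 mm) free for a finger along its whole length, under the wing and beside the tooth.
- tooth (a point): Middle of the upper face of the tooth, a dark steel block 12 (x) by 10 (y) mm, 12 mm high, fixed on the pedal plate at its rail side (x = -57, y = 35 mm of the station). It goes down with the pedal; its top is 42 mm above the counter when up.
- glass: Loose drinking glass, 66 mm wide, 110 mm high, origin under its centre. Bystander.
- bottle: Loose clear water bottle with a screw cap, 64 mm wide, 210 mm high, origin under its centre. Bystander.
- shaker: Loose steel pepper shaker, 40 mm wide, 80 mm high, origin under its centre. Bystander.
There are look-alikes about, which are no part of the job. Of the things shaped like the tray, the white one is meant.

How it is judged:
On the way, in this order (a step that is already met when the one before it is completed fails the run):
1. the pedal is pressed down while the wing is still before the tooth (value of joint catch above 0.008 m and y of wing in the frame of station below 0.023 m), for 0.1 s.
2. the wing passes over the tooth while the pedal is held down (value of joint catch above 0.009 m and y of wing in the frame of station between 0.027 and 0.043 m).
3. the pedal is up again with the wing beyond the tooth (value of joint catch below 0.002 m and y of wing in the frame of station above 0.049 m), for 0.1 s.
At the end, for the whole second after the job is handed in: The tray lies flat between the rails within 9 mm of the end stop, at rest, with the pedal fully up (within 2 mm) and its tooth behind the wing (y of tray in the frame of station between 0.052 and 0.066 m and z of tray in the frame of station below 0.016 m and angle between tray's own z axis and vertical below 0.05 rad and linear speed of tray below 0.01 m/s and value of joint catch below 0.002 m); the robot touches nothing.
It fails at once if the tray is lifted (more than 10 mm) (z of tray in the frame of station above 0.022 m).
It fails at once if the tray is tipped (more than about 9 degrees) (angle between tray's own z axis and vertical above 0.15 rad).
It fails at once if the glass is moved more than 20 mm (distance of glass from where it was at the start of the episode above 0.02 m).
It fails at once if the bottle is moved more than 20 mm (distance of bottle from where it was at the start of the episode above 0.02 m).
It fails at once if the shaker is moved more than 20 mm (distance of shaker from where it was at the start of the episode above 0.02 m).
It also fails if it takes over 42 s, if anything falls off the work surface, if the arm or the gripper's body presses on something with over 40 N, if the wrist force passes 120 N, or if a joint passes its speed limit or range.

ROBOT

A 6-joint arm with a two-finger parallel gripper is mounted at the origin on the work surface. World frame = base frame: x ahead of the robot, y to its left, z up, the work surface at z = 0. Lengths are in m, angles in rad, forces in N, time in s.
With the tool pointing down it reaches from about 0.25 to 0.8 m from the base axis. Payload 3.9 kg.
Tool frame: the origin (TCP) lies midway between the tips of the shut fingers; the grasp point (between the pads) lies 19 mm behind it; y points along the fingers, x is the direction in which the jaws open and shut, and the axes are right-handed (so a half turn about y gives the same grasp; the last joint's range is limited). The gripper opens to 85 mm and grips with 20 to 120 N. Pads are 22 mm wide; open, the fingers measure 114 mm over their backs; the gripper's body (76 mm by 85 mm) begins 54 mm behind the grasp point. The pads swing forward as they close: fully open they stand 13 mm farther back than shut.
Start: joints at [-1.313, 0.26, -0.138, 1.173, 0, 1.571], TCP at [0.134, -0.508, 0.231] pointing down, gripper open.
Joint ranges: [-2.78, 2.78], [-0.83, 1.72], [-1.28, 1.37], [-1.9, 2.12], [-1.57, 1.48], [-3.14, 3.14]. Speed limits (rad/s): [2.57, 2.57, 3.14, 3.14, 3.14, 3.14].

INTERFACE

Orientations are given as a 3x3 rotation matrix whose columns are the frame's x, y, z axes.
In Python, from rig import env, grab_frame, order gives the robot as it stands.
- The arm moves only by the shell command python3 -m inch 'ROWS'. ROWS is JSON, a list of rows, each an object of numbers: "rx", "ry", "rz": the turn, a rotation vector about the tool's x, y, z in degrees; "tx", "ty", "tz": the shift along the tool's x, y, z in units of 25 mm (1.0 is 25 mm); "fingers": the finger opening in mm, from 0 to 85.4. In form: [{"rx": .., "ry": .., "rz": .., "tx": .., "ty": .., "tz": .., "fingers": ..}, ...]. A call has 1 to 5 rows; each row shifts and turns the commanded pose from where the row before left it, along the tool's axes as they then stand; what a row does not reach is not made up. A row lasts 1/12 s, in which the tool goes at most 41.7 mm and 7.16 degrees, less where a joint would pass 70% of its speed; a pose out of reach is approached as far as the arm can. A call is refused whole if a number of a shift passes 1 or a number of a turn 7.16, either way. A call with a gripper value outside its range is refused whole. The fingers move at their own pace and stop on an object; the grip force is fixed at half the most. Time passes only in rows, so rows that do not move let the fingers close. It gives the time, the measured TCP pose, the force and the opening at its end, in the units of the state.
- env.state(): the state, without advancing time (a new reading comes with each control period).
- grab_frame(name): name is "side" or "top"; returns a dict with "color" (384x512x3 uint8, red, green, blue), "fx", "fy", "cx", "cy" (pixels), "dist" ([k1, k2, p1, p2, k3] as OpenCV has them; the pictures are not rectified), "extrinsics" (4x4, takes a point from camera to world coordinates). Camera axes: x right, y up, looking along -z (the intrinsics and any distortion apply to the point x, -y, -z); pixel columns grow to the right and rows downward; lengths in m; the calibration is good to about 2 mm. A picture is of the moment at which its call begins. There is no depth.
- order.finish_job(): hands the job in, once; it reports no verdict.
The state is a dict: "clock": time; "q": joint angles; "joint_velocities": joint speeds; "joint_torque": joint torques, N m; "position": TCP position; "tcp_rot": TCP orientation; "contact_force": force on the tool from outside, world axes, zero at the start; "wrist_torque": the same for the moment, N m; "gripper_width": opening from 0.0 (shut) to 1.0 (fully open).
Only numpy, scipy, OpenCV 4.12 (cv2) and the standard library are available. Lean on these libraries where they do the work, as an engineer would, in place of code of your own. Each camera call takes 0.05 s, during which the arm holds its last target. There are 200 camera calls.

## Working session

There is one attempt and no reset: what is moved stays moved. The work goes in short steps, Python scripts to look and compute and a shell command to move; the robot and the scene stay as the last step left them, time stands still between calls to the robot, and variables do not carry over. Pictures are saved under pics/ and viewed, about 8 in all and at most 12, crops included, and the job is handed in when it is done.

```bash
mkdir -p pics; ls; python3 - <<'E'
from rig import env, grab_frame
import cv2
for n in("top","side"):
    f=grab_frame(n); cv2.imwrite(f"pics/{n}0.png",f["color"][:,:,::-1])
    print(n,f["fx"],f["fy"],f["cx"],f["cy"],f["dist"]); print(f["extrinsics"])
print(env.state())
E
```

```text
pics
top 372.92574132544206 372.92574132544206 260.9555228220496 183.72435617760237 [-0.06962395  0.          0.          0.          0.        ]
[[ 0.02646368  0.99605782 -0.0846669   0.52581425]
 [-0.99963735  0.02679053  0.00272638  0.03615226]
 [ 0.00498391  0.08456404  0.99640558  0.93008951]
 [ 0.          0.          0.          1.        ]]
side 446.423206897816 446.423206897816 257.6819754412225 184.445033965171 [-0.01223662  0.          0.          0.          0.        ]
[[-0.8669636   0.3730448  -0.33047191  0.27521845]
 [-0.49813066 -0.66924337  0.55134304  0.58904358]
 [-0.01549048  0.64261254  0.7660347   0.84316506]
 [ 0.          0.          0.          1.        ]]
{'clock': 0.1, 'q': array([-1.31301297e+00,  2.60616588e-01, -1.39238652e-01,  1.17269631e+00,
        1.21550583e-07,  1.57078672e+00]), 'joint_velocities': array([ 0.00022222, -0.00072292,  0.00325357, -0.00095807, -0.00052356,
        0.00062159]), 'joint_torque': array([-1.16673841e-04, -4.06507695e+01,  2.54527241e+01,  1.01229004e-02,
        3.08621566e-05,  1.30053638e-05]), 'position': array([ 0.13368696, -0.50706318,  0.23054958]), 'tcp_rot': array([[ 2.54946675e-01, -4.47355708e-04,  9.66955011e-01],
       [-9.66953521e-01,  1.69725918e-03,  2.54947068e-01],
       [-1.75522530e-03, -9.99998460e-01,  1.38408101e-07]]), 'contact_force': array([-0.20362703, -0.38111117, -0.03383041]), 'wrist_torque': array([-0.01405135,  0.00408529,  0.00844369]), 'gripper_width': 0.9995563508258062}
```

View pics/top0.png

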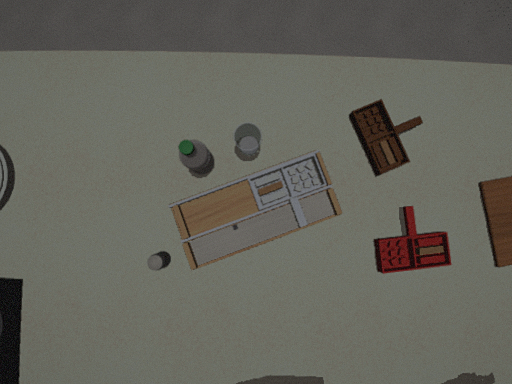

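View pics/side0.png

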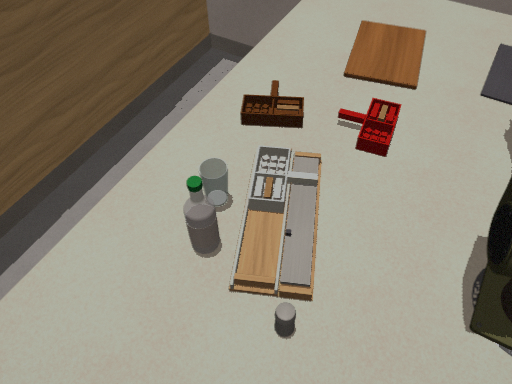

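The top view shows the station with its tray at (285,185), wing (298,208), tooth (235,227), end stop at left (180,220). The bottle (195,155), glass (248,140) and shaker (157,261) stand nearby. Next I'll enlarge it to get exact corners.

```bash
python3 - <<'E'
import cv2
a=cv2.imread("pics/top0.png")[145:275,160:350]; a=cv2.convertScaleAbs(a,alpha=1.5)
a=cv2.resize(a,None,fx=4,fy=4,interpolation=cv2.INTER_CUBIC)
for i in range(0,190,20): cv2.putText(a,str(160+i),(i*4,10),0,.35,(0,0,255)); cv2.line(a,(i*4,12),(i*4,20),(0,0,255))
for i in range(0,130,20): cv2.putText(a,str(145+i),(0,i*4+4),0,.35,(0,0,255))
cv2.imwrite("pics/topc.png",a)
E
```

```text
(no output)
```

View pics/topc.png

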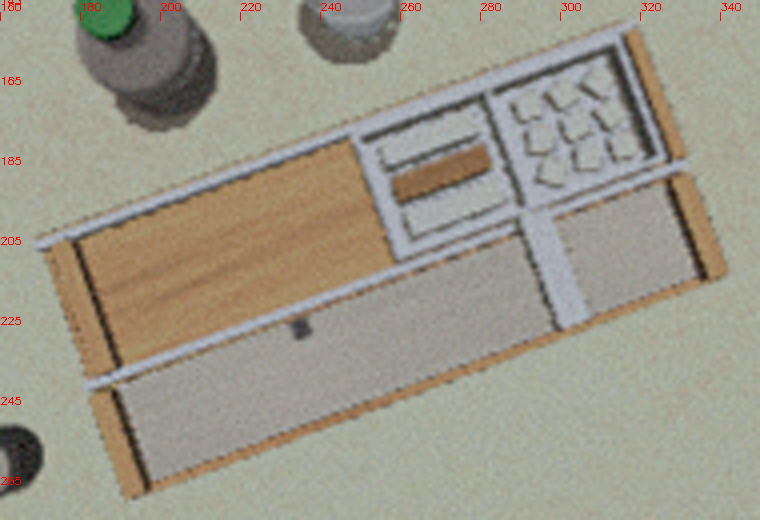

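```bash
cat > h.py <<'E'
import numpy as np, cv2
from rig import env, grab_frame
from scipy.optimize import least_squares
def ray(f,uv):
    K=np.array([[f["fx"],0,f["cx"]],[0,f["fy"],f["cy"]],[0,0,1]])
    p=cv2.undistortPoints(np.array([[uv]],float),K,np.array(f["dist"]))[0,0]
    E=np.array(f["extrinsics"]); return E[:3,3],E[:3,:3]@np.array([p[0],-p[1],-1])
def atz(f,uv,z):
    o,d=ray(f,uv); return (o+d*(z-o[2])/d[2])
def proj(f,P):
    E=np.linalg.inv(np.array(f["extrinsics"])); p=E[:3,:3]@np.array(P)+E[:3,3]
    K=np.array([[f["fx"],0,f["cx"]],[0,f["fy"],f["cy"]],[0,0,1]])
    return cv2.projectPoints(np.array([[p[0],-p[1],-p[2]]]),np.zeros(3),np.zeros(3),K,np.array(f["dist"]))[0].ravel()
E
python3 - <<'E'
from h import *
f=grab_frame("top"); s=grab_frame("side")
c=lambda U,V:((U+.5)/4-.5+160,(V+.5)/4-.5+145)
# U,V,x,y,z (mm)
n=None
D=[(301,326,-57,35,40),(150,490,-112,150,30),(703,280,-112,-200,30),(90,385,-45,n,30),(685,163,-45,n,30),(40,245,45,n,30),(635,28,45,n,30)]
W=[atz(f,c(d[0],d[1]),d[4]/1e3)[:2] for d in D]
def st(p,w):
    cs,sn=np.cos(p[2]),np.sin(p[2]); return np.array([[cs,sn],[-sn,cs]])@(w-p[:2])*1e3
def r(p):
    o=[]
    for d,w in zip(D,W):
        q=st(p,w); o.append(q[0]-d[2]); 
        if d[3] is not n:o.append(q[1]-d[3])
    return np.array(o)
a=W[2]-W[1]; th=np.arctan2(-a[1],-a[0])-np.pi/2
S=least_squares(r,[.5,.05,th]); p=S.x
print("station",p,np.degrees(p[2])); print(r(p).round(1))
for U,V in[(560,330),(590,318)]: print("wing end",st(p,atz(f,c(U,V),.054)[:2]))
np.save("st.npy",p)
cs,sn=np.cos(p[2]),np.sin(p[2]); R=np.array([[cs,-sn],[sn,cs]])
w=lambda x,y,z:np.r_[R@[x/1e3,y/1e3]+p[:2],z/1e3]
im=cv2.cvtColor(s["color"],cv2.COLOR_RGB2BGR)[130:350,170:370]; im=cv2.resize(cv2.convertScaleAbs(im,alpha=1.4),None,fx=3,fy=3,interpolation=cv2.INTER_CUBIC)[:600]
for P in[(-57,35,42),(-112,150,30),(-112,-200,30),(-45,146,38),(45,146,38),(-112,-100,54),(-112,-120,54)]:
    u=proj(s,w(*P)); cv2.circle(im,tuple(int(round(k)) for k in (u-[170,130]+.5)*3),3,(0,0,255),1)
cv2.imwrite("pics/sidec.png",im)
for nme,uv in[("bottle cap",(187,147)),("shaker",(155,261)),("glassrim",(247,135))]:
    z={"bottle cap":.21,"shaker":.08,"glassrim":.11}[nme]; q=atz(f,uv,z); print(nme,q,st(p,q[:2]))
E
```

```text
station [0.56225555 0.08173349 0.38165506] 21.8672244018177
[ 2.3 -0.9 -3.2  3.  -1.4 -2.   0.9  1.5  0.6 -0.6]
wing end [-109.58372652 -108.08347334]
wing end [-109.19750646 -127.05547238]
bottle cap [0.65528456 0.18092456 0.21      ] [123.27992667  57.40490887]
shaker [0.4160358  0.26903513 0.08      ] [-65.93736812 228.28575011]
glassrim [0.70387576 0.06796869 0.11      ] [126.3037636  -65.52185635]
```

View pics/sidec.png

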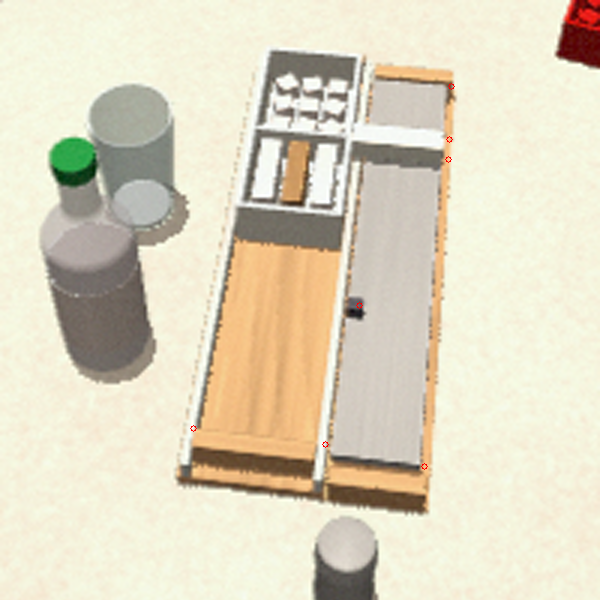

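The side view agrees with the fit to about 2 mm: tooth at crop (357,306), and the wing's rear edge around y ≈ -127 mm. I'll turn the tool so that its z lies along the slide and its x along station x, with the fingers shut.

```bash
python3 -m inch '[{"ry":-7,"fingers":0},{"ry":-7,"fingers":0},{"ry":-7,"fingers":0},{"ry":-7,"fingers":0},{"ry":-7,"fingers":0}]'; python3 -m inch '[{"ry":-7,"fingers":0},{"ry":-7,"fingers":0},{"ry":-7,"fingers":0},{"ry":-7,"fingers":0},{"ry":-7,"fingers":0}]';python3 -m inch '[{"ry":-7,"fingers":0},{"ry":-7,"fingers":0},{"ry":-7,"fingers":0},{"ry":-6.1,"fingers":0},{"fingers":0}]'
cat > where.py <<'E'
from h import *
s=env.state(); p=np.load("st.npy"); c,n=np.cos(p[2]),np.sin(p[2]); M=np.array([[c,n,0],[-n,c,0],[0,0,1]])
print("t",round(s["clock"],2),"station mm",(M@(s["position"]-[p[0],p[1],0])*1e3).round(1),"F",(M@s["contact_force"]).round(1),"g",round(s["gripper_width"],3)); print("R",(M@s["tcp_rot"]).round(3).tolist(),"q",np.degrees(s["q"]).round())
E
python3 where.py
```

```text
t 0.2 station mm [-617.  -387.   230.8] F [-0.4 -0.3 -0.5] g 1.005
R [[-0.124, 0.0, 0.992], [-0.992, 0.001, -0.124], [-0.001, -1.0, -0.0]] q [-75.  15.  -8.  67.  -0.  90.]schema error: expected keys rx, ry, rz, tx, ty, tz, fingers
schema error: expected keys rx, ry, rz, tx, ty, tz, fingers
schema error: expected keys rx, ry, rz, tx, ty, tz, fingers
```

```bash
python3 -m inch '[{"rx":0,"ry":-7,"rz":0,"tx":0,"ty":0,"tz":0,"fingers":0},{"rx":0,"ry":-7,"rz":0,"tx":0,"ty":0,"tz":0,"fingers":0},{"rx":0,"ry":-7,"rz":0,"tx":0,"ty":0,"tz":0,"fingers":0},{"rx":0,"ry":-7,"rz":0,"tx":0,"ty":0,"tz":0,"fingers":0},{"rx":0,"ry":-7,"rz":0,"tx":0,"ty":0,"tz":0,"fingers":0}]'
python3 -m inch '[{"rx":0,"ry":-7,"rz":0,"tx":0,"ty":0,"tz":0,"fingers":0},{"rx":0,"ry":-7,"rz":0,"tx":0,"ty":0,"tz":0,"fingers":0},{"rx":0,"ry":-7,"rz":0,"tx":0,"ty":0,"tz":0,"fingers":0},{"rx":0,"ry":-7,"rz":0,"tx":0,"ty":0,"tz":0,"fingers":0},{"rx":0,"ry":-7,"rz":0,"tx":0,"ty":0,"tz":0,"fingers":0}]'
python3 -m inch '[{"rx":0,"ry":-7,"rz":0,"tx":0,"ty":0,"tz":0,"fingers":0},{"rx":0,"ry":-7,"rz":0,"tx":0,"ty":0,"tz":0,"fingers":0},{"rx":0,"ry":-7,"rz":0,"tx":0,"ty":0,"tz":0,"fingers":0},{"rx":0,"ry":-6.1,"rz":0,"tx":0,"ty":0,"tz":0,"fingers":0},{"rx":0,"ry":0,"rz":0,"tx":0,"ty":0,"tz":0,"fingers":0}]'
python3 where.py
```

```text
clock: 0.62
position: [0.1338, -0.5074, 0.231]
tcp_rot: [[0.767, -0.0, 0.641], [-0.641, 0.001, 0.767], [-0.0, -1.0, 0.0]]
contact_force: [0.2, -0.4, 0.2]
gripper_width: 0.299
clock: 1.03
position: [0.1338, -0.5074, 0.231]
tcp_rot: [[0.996, -0.0, 0.085], [-0.085, 0.001, 0.996], [-0.0, -1.0, 0.001]]
contact_force: [-0.2, 0.1, 0.4]
gripper_width: 0.001
clock: 1.45
position: [0.1338, -0.5075, 0.2311]
tcp_rot: [[0.927, -0.0, -0.374], [0.374, 0.0, 0.927], [0.0, -1.0, 0.0]]
contact_force: [0.6, -0.1, -0.5]
gripper_width: -0.001
t 1.45 station mm [-617.1 -387.2  231.1] F [ 0.5 -0.3 -0.5] g -0.001
R [[1.0, 0.0, -0.002], [0.002, 0.0, 1.0], [0.0, -1.0, 0.0]] q [-75.  15.  -8.  67.   0.  -7.]
```

```bash

python3 -m inch '[{"rx":0,"ry":0,"rz":0,"tx":1,"ty":0,"tz":0.4,"fingers":0},{"rx":0,"ry":0,"rz":0,"tx":1,"ty":0,"tz":0.4,"fingers":0},{"rx":0,"ry":0,"rz":0,"tx":1,"ty":0,"tz":0.4,"fingers":0},{"rx":0,"ry":0,"rz":0,"tx":1,"ty":0,"tz":0.4,"fingers":0},{"rx":0,"ry":0,"rz":0,"tx":1,"ty":0,"tz":0.4,"fingers":0}]'
python3 -m inch '[{"rx":0,"ry":0,"rz":0,"tx":1,"ty":0,"tz":0.4,"fingers":0},{"rx":0,"ry":0,"rz":0,"tx":1,"ty":0,"tz":0.4,"fingers":0},{"rx":0,"ry":0,"rz":0,"tx":1,"ty":0,"tz":0.4,"fingers":0},{"rx":0,"ry":0,"rz":0,"tx":1,"ty":0,"tz":0.4,"fingers":0},{"rx":0,"ry":0,"rz":0,"tx":1,"ty":0,"tz":0.4,"fingers":0}]'
python3 -m inch '[{"rx":0,"ry":0,"rz":0,"tx":1,"ty":0,"tz":0.4,"fingers":0},{"rx":0,"ry":0,"rz":0,"tx":1,"ty":0,"tz":0.4,"fingers":0},{"rx":0,"ry":0,"rz":0,"tx":1,"ty":0,"tz":0.4,"fingers":0},{"rx":0,"ry":0,"rz":0,"tx":1,"ty":0,"tz":0.4,"fingers":0},{"rx":0,"ry":0,"rz":0,"tx":1,"ty":0,"tz":0.4,"fingers":0}]'
python3 where.py
```

```text
clock: 1.87
position: [0.2318, -0.4137, 0.2312]
tcp_rot: [[0.929, -0.0, -0.369], [0.369, 0.0, 0.929], [0.0, -1.0, 0.0]]
contact_force: [0.3, 0.1, 0.1]
gripper_width: 0.004
clock: 2.28
position: [0.3293, -0.3206, 0.2313]
tcp_rot: [[0.929, 0.0, -0.37], [0.37, -0.0, 0.929], [0.0, -1.0, -0.0]]
contact_force: [0.1, 0.2, 0.2]
gripper_width: -0.002
clock: 2.7
position: [0.4267, -0.2277, 0.2313]
tcp_rot: [[0.929, -0.0, -0.37], [0.37, -0.0, 0.929], [-0.0, -1.0, -0.0]]
contact_force: [-0.4, -1.1, -0.1]
gripper_width: 0.006
t 2.7 station mm [-241.  -236.7  231.3] F [-0.7 -0.9 -0.1] g 0.006
R [[1.0, -0.0, 0.003], [-0.003, -0.0, 1.0], [-0.0, -1.0, -0.0]] q [-28.  11. -13.  66.  -0.  40.]
```

```bash

python3 -m inch '[{"rx":0,"ry":0,"rz":0,"tx":1,"ty":0,"tz":0.5,"fingers":0},{"rx":0,"ry":0,"rz":0,"tx":1,"ty":0,"tz":0.5,"fingers":0},{"rx":0,"ry":0,"rz":0,"tx":1,"ty":0,"tz":0.5,"fingers":0},{"rx":0,"ry":0,"rz":0,"tx":1,"ty":0,"tz":0.5,"fingers":0},{"rx":0,"ry":0,"rz":0,"tx":1,"ty":0,"tz":0.5,"fingers":0}]'
python3 -m inch '[{"rx":0,"ry":0,"rz":0,"tx":0.9,"ty":1,"tz":0.5,"fingers":0},{"rx":0,"ry":0,"rz":0,"tx":0,"ty":1,"tz":0,"fingers":0},{"rx":0,"ry":0,"rz":0,"tx":0,"ty":1,"tz":0,"fingers":0},{"rx":0,"ry":0,"rz":0,"tx":0,"ty":1,"tz":0,"fingers":0},{"rx":0,"ry":0,"rz":0,"tx":0,"ty":0.8,"tz":0,"fingers":0}]'
python3 -m inch '[{"rx":0,"ry":0,"rz":0,"tx":0,"ty":1,"tz":0,"fingers":0},{"rx":0,"ry":0,"rz":0,"tx":0,"ty":0.5,"tz":0,"fingers":0},{"rx":0,"ry":0,"rz":0,"tx":0,"ty":0,"tz":0,"fingers":0}]'
python3 where.py; python3 - <<'E'
from h import *
f=grab_frame("top");s=grab_frame("side")
a=cv2.resize(f["color"][145:275,160:350],None,fx=4,fy=4,interpolation=2)[:300*2,:]
b=cv2.resize(s["color"][100:300,190:370],None,fx=2,fy=2,interpolation=2)
im=np.zeros((600,800,3),np.uint8); a=cv2.resize(a,(430,294)); im[:294,:430]=a; im[:400,432:792]=b
cv2.imwrite("pics/p1.png",cv2.convertScaleAbs(im[:400,:,::-1],alpha=1.4))
E
```

```text
clock: 3.12
position: [0.5194, -0.123, 0.2312]
tcp_rot: [[0.929, -0.0, -0.37], [0.37, -0.0, 0.929], [-0.0, -1.0, 0.0]]
contact_force: [1.1, -0.0, 0.2]
gripper_width: -0.004
clock: 3.53
position: [0.5341, -0.1036, 0.1093]
tcp_rot: [[0.929, -0.002, -0.37], [0.37, 0.0, 0.929], [-0.002, -1.0, 0.001]]
contact_force: [-0.4, -0.4, -0.3]
gripper_width: -0.002
clock: 3.78
position: [0.532, -0.1036, 0.0705]
tcp_rot: [[0.929, -0.007, -0.37], [0.37, 0.001, 0.929], [-0.006, -1.0, 0.004]]
contact_force: [-0.6, 0.6, -0.8]
gripper_width: -0.001
t 3.78 station mm [ -97.1 -160.7   70.5] F [-0.4  0.7 -0.8] g -0.001
R [[1.0, -0.006, 0.002], [-0.002, 0.004, 1.0], [-0.006, -1.0, 0.004]] q [-11.  24. -21.  46.  -0.  57.]
```

View pics/p1.png

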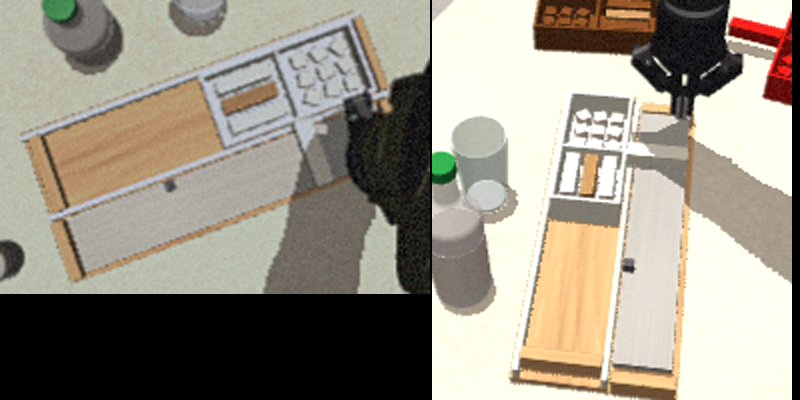

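The shut fingers hang above the pedal behind the wing: tip at (682,112) in the side crop, well clear of the tray. x is about 10 mm short, so I'll correct that and lower the tip.

```bash

python3 -m inch '[{"rx":0,"ry":0,"rz":0,"tx":0.4,"ty":0,"tz":0,"fingers":0},{"rx":0,"ry":0,"rz":0,"tx":0,"ty":0.6,"tz":0,"fingers":0},{"rx":0,"ry":0,"rz":0,"tx":0,"ty":0.5,"tz":0,"fingers":0},{"rx":0,"ry":0,"rz":0,"tx":0,"ty":0,"tz":0,"fingers":0}]'
python3 where.py;
```

```text
clock: 4.22
position: [0.5447, -0.1001, 0.0459]
tcp_rot: [[0.928, -0.0, -0.372], [0.372, 0.0, 0.928], [-0.0, -1.0, 0.0]]
contact_force: [-1.0, -0.1, -0.4]
gripper_width: 0.0
t 4.22 station mm [ -84.  -162.3   45.9] F [-0.9  0.3 -0.4] g 0.0
R [[1.0, -0.0, 0.0], [-0.0, 0.0, 1.0], [-0.0, -1.0, 0.0]] q [-10.  26. -21.  43.   0.  58.]
```

```bash

python3 -m inch '[{"rx":0,"ry":0,"rz":0,"tx":-0.1,"ty":0.35,"tz":0,"fingers":0},{"rx":0,"ry":0,"rz":0,"tx":0,"ty":0.35,"tz":0,"fingers":0},{"rx":0,"ry":0,"rz":0,"tx":0,"ty":0,"tz":0,"fingers":0}]'
python3 where.py;python3 -m inch '[{"rx":0,"ry":0,"rz":0,"tx":0,"ty":0.15,"tz":0,"fingers":0},{"rx":0,"ry":0,"rz":0,"tx":0,"ty":0.15,"tz":0,"fingers":0},{"rx":0,"ry":0,"rz":0,"tx":0,"ty":0,"tz":0,"fingers":0}]'
python3 where.py
```

```text
clock: 4.47
position: [0.5426, -0.1015, 0.0285]
tcp_rot: [[0.928, 0.001, -0.372], [0.372, -0.0, 0.928], [0.001, -1.0, -0.001]]
contact_force: [0.0, 0.6, 3.5]
gripper_width: -0.003
t 4.47 station mm [ -86.5 -162.7   28.5] F [0.3 0.6 3.5] g -0.003
R [[1.0, 0.001, 0.0], [-0.0, -0.001, 1.0], [0.001, -1.0, -0.001]] q [-11.  27. -23.  40.   0.  58.]
clock: 4.72
position: [0.5426, -0.1015, 0.0218]
tcp_rot: [[0.928, 0.002, -0.372], [0.372, -0.0, 0.928], [0.001, -1.0, -0.001]]
contact_force: [0.4, -0.0, 6.9]
gripper_width: -0.002
t 4.72 station mm [ -86.5 -162.8   21.8] F [ 0.4 -0.2  6.9] g -0.002
R [[1.0, 0.001, 0.0], [-0.0, -0.001, 1.0], [0.001, -1.0, -0.001]] q [-11.  27. -23.  39.   0.  58.]
```

```bash

python3 -m inch '[{"rx":0,"ry":0,"rz":0,"tx":0,"ty":0.2,"tz":0,"fingers":0},{"rx":0,"ry":0,"rz":0,"tx":0,"ty":0,"tz":0,"fingers":0},{"rx":0,"ry":0,"rz":0,"tx":0,"ty":0,"tz":0,"fingers":0}]'
python3 where.py;python3 -m inch '[{"rx":0,"ry":0,"rz":0,"tx":0,"ty":0,"tz":0.4,"fingers":0},{"rx":0,"ry":0,"rz":0,"tx":0,"ty":0,"tz":0.3,"fingers":0},{"rx":0,"ry":0,"rz":0,"tx":0,"ty":0,"tz":0.2,"fingers":0},{"rx":0,"ry":0,"rz":0,"tx":0,"ty":0,"tz":0.2,"fingers":0}]'
python3 where.py
```

```text
clock: 4.97
position: [0.5427, -0.1015, 0.0174]
tcp_rot: [[0.928, 0.002, -0.372], [0.372, -0.0, 0.928], [0.002, -1.0, -0.001]]
contact_force: [-0.5, 1.1, 7.7]
gripper_width: 0.002
t 4.97 station mm [ -86.4 -162.8   17.4] F [-0.1  1.2  7.7] g 0.002
R [[1.0, 0.002, 0.0], [-0.0, -0.001, 1.0], [0.002, -1.0, -0.001]] q [-11.  28. -24.  39.   0.  58.]
clock: 5.3
position: [0.5351, -0.0781, 0.0184]
tcp_rot: [[0.928, 0.007, -0.372], [0.372, -0.005, 0.928], [0.004, -1.0, -0.008]]
contact_force: [2.7, -5.7, 8.1]
gripper_width: 0.0
t 5.3 station mm [ -84.7 -138.2   18.4] F [ 0.4 -6.3  8.1] g 0.0
R [[1.0, 0.004, 0.001], [-0.001, -0.008, 1.0], [0.004, -1.0, -0.008]] q [ -8.  26. -26.  38.  -0.  60.]
```

Contact with the wing is at the expected place. I'll push on with the pedal held.

```bash

python3 -m inch '[{"rx":0,"ry":0,"rz":0,"tx":-0.05,"ty":0.03,"tz":0.3,"fingers":0},{"rx":0,"ry":0,"rz":0,"tx":0,"ty":0,"tz":0.3,"fingers":0},{"rx":0,"ry":0,"rz":0,"tx":0,"ty":0,"tz":0.3,"fingers":0},{"rx":0,"ry":0,"rz":0,"tx":0,"ty":0,"tz":0.3,"fingers":0},{"rx":0,"ry":0,"rz":0,"tx":0,"ty":0,"tz":0.3,"fingers":0}]'
python3 where.py
```

```text
clock: 5.72
position: [0.5214, -0.0445, 0.0181]
tcp_rot: [[0.929, 0.009, -0.371], [0.371, -0.007, 0.929], [0.006, -1.0, -0.01]]
contact_force: [3.1, -8.6, 8.9]
gripper_width: -0.0
t 5.72 station mm [ -84.9 -101.9   18.1] F [-0.3 -9.2  8.9] g -0.0
R [[1.0, 0.006, 0.002], [-0.002, -0.01, 1.0], [0.006, -1.0, -0.01]] q [ -5.  25. -28.  36.  -0.  64.]
```

```bash

python3 -m inch '[{"rx":0,"ry":0,"rz":0,"tx":-0.05,"ty":0.02,"tz":0.3,"fingers":0},{"rx":0,"ry":0,"rz":0,"tx":0,"ty":0,"tz":0.3,"fingers":0},{"rx":0,"ry":0,"rz":0,"tx":0,"ty":0,"tz":0.3,"fingers":0},{"rx":0,"ry":0,"rz":0,"tx":0,"ty":0,"tz":0.3,"fingers":0},{"rx":0,"ry":0,"rz":0,"tx":0,"ty":0,"tz":0.3,"fingers":0}]'
python3 where.py
python3 -m inch '[{"rx":0,"ry":0,"rz":0,"tx":0,"ty":0.02,"tz":0.3,"fingers":0},{"rx":0,"ry":0,"rz":0,"tx":0,"ty":0,"tz":0.3,"fingers":0},{"rx":0,"ry":0,"rz":0,"tx":0,"ty":0,"tz":0.3,"fingers":0},{"rx":0,"ry":0,"rz":0,"tx":0,"ty":0,"tz":0.2,"fingers":0}]'
python3 where.py
python3 - <<'E'
from h import *
s=grab_frame("side")
b=cv2.resize(s["color"][130:310,200:370],None,fx=3,fy=3,interpolation=2)
cv2.imwrite("pics/p2.png",cv2.convertScaleAbs(b[:,:,::-1],alpha=1.4))
E
```

```text
clock: 6.13
position: [0.5067, -0.0099, 0.0177]
tcp_rot: [[0.929, 0.01, -0.371], [0.371, -0.007, 0.929], [0.007, -1.0, -0.01]]
contact_force: [3.8, -8.7, 10.0]
gripper_width: -0.001
t 6.13 station mm [-85.6 -64.3  17.7] F [ 0.3 -9.5 10. ] g -0.001
R [[1.0, 0.007, 0.002], [-0.002, -0.01, 1.0], [0.007, -1.0, -0.01]] q [ -1.  24. -31.  35.  -0.  67.]
clock: 6.47
position: [0.4961, 0.0161, 0.0171]
tcp_rot: [[0.929, 0.01, -0.371], [0.371, -0.006, 0.929], [0.007, -1.0, -0.009]]
contact_force: [3.1, -7.7, 9.5]
gripper_width: -0.001
t 6.47 station mm [-85.8 -36.2  17.1] F [-0.  -8.3  9.5] g -0.001
R [[1.0, 0.007, 0.001], [-0.001, -0.009, 1.0], [0.007, -1.0, -0.009]] q [  2.  23. -32.  34.  -0.  70.]
```

View pics/p2.png

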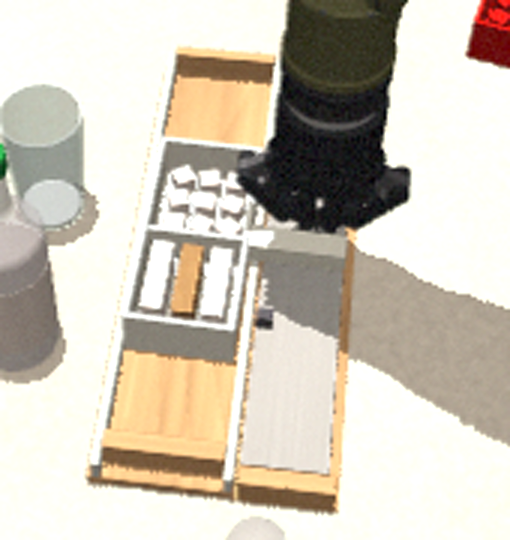

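The tray is sliding square between the rails, the wing (300,240) is nearing the tooth (264,318), and the pedal is down. I'll continue past the tooth.

```bash

python3 -m inch '[{"rx":0,"ry":0,"rz":0,"tx":0,"ty":0.02,"tz":0.3,"fingers":0},{"rx":0,"ry":0,"rz":0,"tx":0,"ty":0,"tz":0.3,"fingers":0},{"rx":0,"ry":0,"rz":0,"tx":0,"ty":0,"tz":0.3,"fingers":0},{"rx":0,"ry":0,"rz":0,"tx":0,"ty":0,"tz":0.3,"fingers":0},{"rx":0,"ry":0,"rz":0,"tx":0,"ty":0,"tz":0.3,"fingers":0}]'
python3 where.py
python3 -m inch '[{"rx":0,"ry":0,"rz":0,"tx":0,"ty":0,"tz":0.3,"fingers":0},{"rx":0,"ry":0,"rz":0,"tx":0,"ty":0,"tz":0.3,"fingers":0},{"rx":0,"ry":0,"rz":0,"tx":0,"ty":0,"tz":0.2,"fingers":0},{"rx":0,"ry":0,"rz":0,"tx":0,"ty":0,"tz":0.2,"fingers":0}]'
python3 where.py
```

```text
clock: 6.93
position: [0.4821, 0.0507, 0.0165]
tcp_rot: [[0.929, 0.01, -0.371], [0.371, -0.006, 0.929], [0.007, -1.0, -0.01]]
contact_force: [4.1, -8.1, 9.5]
gripper_width: 0.006
t 6.93 station mm [-85.9   1.1  16.5] F [ 0.8 -9.   9.5] g 0.006
R [[1.0, 0.007, 0.002], [-0.002, -0.01, 1.0], [0.007, -1.0, -0.01]] q [  6.  22. -34.  34.  -0.  75.]
clock: 7.27
position: [0.4726, 0.0742, 0.0163]
tcp_rot: [[0.929, 0.009, -0.371], [0.371, -0.006, 0.929], [0.006, -1.0, -0.009]]
contact_force: [3.6, -8.5, 10.2]
gripper_width: -0.0
t 7.27 station mm [-86.   26.4  16.3] F [ 0.1 -9.2 10.2] g -0.0
R [[1.0, 0.006, 0.002], [-0.002, -0.009, 1.0], [0.006, -1.0, -0.009]] q [  9.  22. -35.  33.  -0.  77.]
```

```bash

python3 -m inch '[{"rx":0,"ry":0,"rz":0,"tx":0,"ty":0,"tz":0.15,"fingers":0},{"rx":0,"ry":0,"rz":0,"tx":0,"ty":0,"tz":0.15,"fingers":0},{"rx":0,"ry":0,"rz":0,"tx":0,"ty":0,"tz":0.1,"fingers":0},{"rx":0,"ry":0,"rz":0,"tx":0,"ty":0,"tz":0,"fingers":0}]'
python3 where.py
python3 -m inch '[{"rx":0,"ry":0,"rz":0,"tx":0,"ty":0,"tz":0.1,"fingers":0},{"rx":0,"ry":0,"rz":0,"tx":0,"ty":0,"tz":0.1,"fingers":0},{"rx":0,"ry":0,"rz":0,"tx":0,"ty":0,"tz":0,"fingers":0}]'
python3 where.py
```

```text
clock: 7.6
position: [0.4686, 0.084, 0.0162]
tcp_rot: [[0.928, 0.009, -0.371], [0.371, -0.005, 0.928], [0.006, -1.0, -0.008]]
contact_force: [3.4, -5.6, 9.7]
gripper_width: 0.001
t 7.6 station mm [-86.1  37.   16.2] F [ 1.1 -6.4  9.7] g 0.001
R [[1.0, 0.006, 0.001], [-0.001, -0.008, 1.0], [0.006, -1.0, -0.008]] q [ 10.  22. -35.  33.  -0.  79.]
clock: 7.85
position: [0.467, 0.0879, 0.0162]
tcp_rot: [[0.929, 0.009, -0.371], [0.371, -0.006, 0.929], [0.006, -1.0, -0.009]]
contact_force: [4.1, -9.9, 10.1]
gripper_width: 0.001
t 7.85 station mm [-86.1  41.2  16.2] F [  0.2 -10.7  10.1] g 0.001
R [[1.0, 0.006, 0.002], [-0.002, -0.009, 1.0], [0.006, -1.0, -0.009]] q [ 11.  22. -35.  33.  -0.  79.]
```

```bash

python3 -m inch '[{"rx":0,"ry":0,"rz":0,"tx":0,"ty":0,"tz":0.1,"fingers":0},{"rx":0,"ry":0,"rz":0,"tx":0,"ty":0,"tz":0.05,"fingers":0},{"rx":0,"ry":0,"rz":0,"tx":0,"ty":0,"tz":0,"fingers":0}]'
python3 where.py
python3 - <<'E'
from h import *
s=grab_frame("side")
b=cv2.resize(s["color"][130:310,200:370],None,fx=3,fy=3,interpolation=2)
cv2.imwrite("pics/p3.png",cv2.convertScaleAbs(b[:,:,::-1],alpha=1.4))
E
```

```text
clock: 8.1
position: [0.4669, 0.0879, 0.0163]
tcp_rot: [[0.929, 0.012, -0.369], [0.369, -0.014, 0.929], [0.006, -1.0, -0.018]]
contact_force: [7.5, -21.1, 9.3]
gripper_width: 0.001
t 8.1 station mm [-86.2  41.2  16.3] F [ -1.  -22.4   9.3] g 0.001
R [[1.0, 0.006, 0.004], [-0.004, -0.018, 1.0], [0.006, -1.0, -0.018]] q [ 11.  21. -35.  33.  -1.  80.]
```

View pics/p3.png

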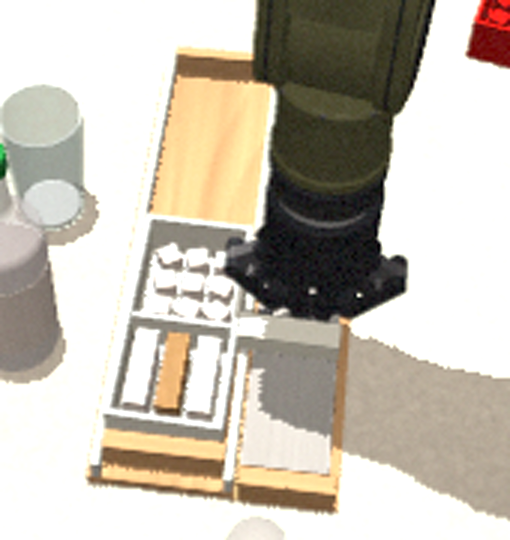

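The tray's front face is against the end stop: TCP stalled at 41.2 mm and the push force rose to 22 N. I'll back off while holding the pedal, then lift.

```bash

python3 -m inch '[{"rx":0,"ry":0,"rz":0,"tx":0,"ty":0,"tz":-0.25,"fingers":0},{"rx":0,"ry":0,"rz":0,"tx":0,"ty":0,"tz":-0.25,"fingers":0},{"rx":0,"ry":0,"rz":0,"tx":0,"ty":0,"tz":-0.15,"fingers":0},{"rx":0,"ry":0,"rz":0,"tx":0,"ty":0,"tz":0,"fingers":0}]'
python3 where.py
python3 -m inch '[{"rx":0,"ry":0,"rz":0,"tx":0,"ty":-0.2,"tz":0,"fingers":0},{"rx":0,"ry":0,"rz":0,"tx":0,"ty":-0.3,"tz":0,"fingers":0},{"rx":0,"ry":0,"rz":0,"tx":0,"ty":-0.5,"tz":0,"fingers":0},{"rx":0,"ry":0,"rz":0,"tx":0,"ty":-0.8,"tz":0,"fingers":0},{"rx":0,"ry":0,"rz":0,"tx":0,"ty":-1,"tz":0,"fingers":0}]'
python3 where.py
python3 -m inch '[{"rx":0,"ry":0,"rz":0,"tx":0,"ty":-1,"tz":0,"fingers":0},{"rx":0,"ry":0,"rz":0,"tx":-1,"ty":-1,"tz":0,"fingers":0},{"rx":0,"ry":0,"rz":0,"tx":-1,"ty":-1,"tz":-1,"fingers":0},{"rx":0,"ry":0,"rz":0,"tx":-1,"ty":0,"tz":-1,"fingers":0},{"rx":0,"ry":0,"rz":0,"tx":-1,"ty":0,"tz":-1,"fingers":0}]'
python3 -m inch '[{"rx":0,"ry":0,"rz":0,"tx":0,"ty":0,"tz":-1,"fingers":0},{"rx":0,"ry":0,"rz":0,"tx":0,"ty":0,"tz":-1,"fingers":0},{"rx":0,"ry":0,"rz":0,"tx":0,"ty":0,"tz":-1,"fingers":0},{"rx":0,"ry":0,"rz":0,"tx":0,"ty":0,"tz":-1,"fingers":0},{"rx":0,"ry":0,"rz":0,"tx":0,"ty":0,"tz":0,"fingers":0}]'
python3 where.py
python3 - <<'E'
from h import *
f=grab_frame("top");s=grab_frame("side")
a=cv2.resize(f["color"][125:275,160:350],(400,316),interpolation=2)
b=cv2.resize(s["color"][130:330,190:370],None,fx=2.2,fy=2.2,interpolation=2)
im=np.zeros((440,800,3),np.uint8); im[:316,:400]=a; im[:b.shape[0],402:402+b.shape[1]]=b
cv2.imwrite("pics/p4.png",cv2.convertScaleAbs(im[:,:,::-1],alpha=1.4))
E
```

```text
clock: 8.48
position: [0.469, 0.0811, 0.016]
tcp_rot: [[0.928, 0.004, -0.373], [0.373, 0.007, 0.928], [0.006, -1.0, 0.005]]
contact_force: [-1.4, 6.6, 11.8]
gripper_width: 0.003
t 8.48 station mm [-86.8  34.2  16. ] F [ 1.1  6.6 11.8] g 0.003
R [[1.0, 0.006, -0.0], [0.0, 0.005, 1.0], [0.006, -1.0, 0.005]] q [ 10.  22. -35.  33.   0.  78.]
clock: 8.9
position: [0.4653, 0.0783, 0.0837]
tcp_rot: [[0.928, -0.004, -0.372], [0.372, -0.001, 0.928], [-0.004, -1.0, 0.001]]
contact_force: [0.1, -0.0, -0.1]
gripper_width: 0.006
t 8.9 station mm [-91.3  33.   83.7] F [ 0.1 -0.1 -0.1] g 0.006
R [[1.0, -0.004, 0.0], [-0.0, 0.001, 1.0], [-0.004, -1.0, 0.001]] q [ 10.  17. -30.  44.  -0.  78.]
clock: 9.32
position: [0.4032, -0.0278, 0.1599]
tcp_rot: [[0.927, 0.004, -0.374], [0.374, -0.001, 0.927], [0.004, -1.0, -0.002]]
contact_force: [0.1, -0.7, 0.2]
gripper_width: -0.001
clock: 9.73
position: [0.442, -0.1234, 0.1584]
tcp_rot: [[0.93, 0.003, -0.369], [0.369, -0.003, 0.93], [0.002, -1.0, -0.003]]
contact_force: [0.5, -0.3, 0.8]
gripper_width: -0.001
t 9.73 station mm [-188.  -145.6  158.4] F [ 0.4 -0.5  0.8] g -0.001
R [[1.0, 0.002, 0.004], [-0.004, -0.003, 1.0], [0.002, -1.0, -0.003]] q [-16.  11. -25.  54.  -0.  53.]
```

View pics/p4.png

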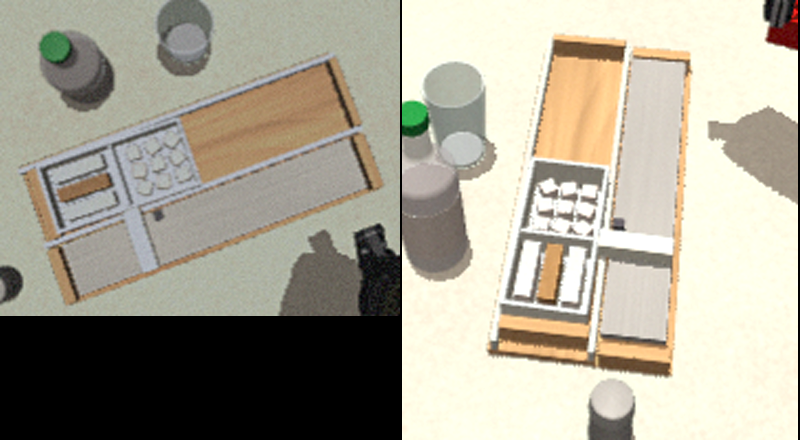

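The tray sits against the end stop, and the tooth (158,215 in the top crop) stands behind the wing, with the pedal up. The bystanders are unmoved. I'll check the number and hand in.

```bash
python3 - <<'E'
from h import *
from rig import order
f=grab_frame("top");p=np.load("st.npy");c,n=np.cos(p[2]),np.sin(p[2])
for uv in[(160+151/2.105,125+268/2.105)]:
    print("wing end",np.array([[c,n],[-n,c]])@(atz(f,uv,.054)[:2]-p[:2])*1e3)
print(env.state()["contact_force"]); print(order.finish_job())
E
```

```text
wing end [-109.16796636   60.79113483]
[-0.6820937   0.39570227 -1.45789767]
the job is handed in; nothing more can be done
None
```

The sugar tray is home against the end stop, with the pedal up and its tooth standing behind the wing. The job was handed in at about 10 s on the robot's clock, and it reports no verdict.

- **What I did:** With the fingers shut, I pressed the pedal down behind the wing. I held it down while pushing the wing about 178 mm past the tooth. I stopped when the fingertip stalled and the push force rose to 22 N. Then I backed off with the pedal still down, lifted straight up and moved clear.
- **Pedal while pushing:** Fingertip height puts the travel at about 12–14 mm for the whole push. I can't read the joint itself.
- **Final position:** The last top picture puts the wing at y = 60.8 mm, against 61 mm when home.
- **Surroundings:** The glass, bottle and shaker look unmoved in the last pictures, though I did not measure them again. The fingers are well clear of everything. The last force reading was 1.7 N, taken with nothing touched.
- **Disagreements:** The camera fit of the station was off by up to about 3 mm at single points. The arm also ended about 10 mm short on one approach move, which I corrected before pressing.

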